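# Queue pulled capacitors at the LCR meter by size

### The arm

A 7-joint arm with a two-finger parallel gripper is mounted at the origin on the work surface. World frame = base frame: x ahead of the robot, y to its left, z up, the work surface at z = 0. Lengths are in m, angles in rad, forces in N, time in s.
With the tool pointing down it reaches from about 0.375 to 0.925 m from the base axis. Payload 3.1 kg.
Tool frame: the origin (TCP) lies at the very end of the fingers, on their centre line; the grasp point (between the pads) lies 19 mm behind it; z points along the fingers, x is the direction in which the jaws open and shut, and the axes are right-handed (so a half turn about z gives the same grasp; the last joint's range is limited). The gripper opens to 85 mm and grips with 20 to 120 N. Pads are 22 mm wide; open, the fingers measure 114 mm over their backs; the gripper's body (76 mm by 85 mm) begins 54 mm behind the grasp point. The pads swing forward as they close: fully open they stand 13 mm farther back than shut.
Start: joints at [-1.36, 0.383, 0.044, 1.598, -0.018, 1.161, -0.05], TCP at [0.198, 0.619, 0.231] pointing down, gripper open.
Joint ranges: [-2.61, 2.61], [-0.41, 2.15], [-1.48, 1.57], [0, 2.5], [-1.57, 4.71], [0.05, 1.97], [-2.85, 2.85]. Speed limits (rad/s): [2.79, 2.79, 3.14, 3.14, 3.14, 3.14, 3.14].

### API

Orientations are given as a unit quaternion [w, x, y, z].
In Python, from bench import state, snapshot, camera_params, job_done gives the robot as it stands.
- The arm moves only by the tool arm_command, never from a script. Its argument "series" is a list of rows, each a list of 5 numbers: the shift along the world's x, y, z in mm, then the turn about the world's z in rad, then the closure, from 0 (fully open) to 1 (shut). A call has 1 to 8 rows; each row is the pose to reach, as a shift and turn from the pose commanded when the call began; what a row does not reach only later rows make up. A row lasts 1/12 s, in which the tool goes at most 41.7 mm and 7.16 degrees, less where a joint would pass 70% of its speed; a pose out of reach is approached as far as the arm can. A call with a gripper value outside its range is refused whole. The fingers move at their own pace and stop on an object; the grip force is fixed at half the most. Time passes only in rows, so rows that repeat a pose let the fingers close. It gives the time, the measured TCP pose, the force and the opening at its end, in the units of the state.
- state(): the state, without advancing time (a new reading comes with each control period).
- snapshot(name): name is "scene" or "top" or "wrist"; returns the picture (400x640x3 uint8, red, green, blue); there is no depth.
- camera_params(name): a dict with "camera_matrix" (3x3 intrinsics, pixels), "k1" (the pictures are not rectified: a ray, as slopes to the right and down, at radius r is drawn at 1 + k1 r^2 times it, then the intrinsics apply), "eye" and "attitude" of the camera in the world. Camera axes: x right, y up, looking along -z (the intrinsics and any distortion apply to the point x, -y, -z); pixel columns grow to the right and rows downward; lengths in m; the calibration is good to about 2 mm. A picture is of the moment at which its call begins: read the wrist's pose just before it. camera_params takes no time and is no camera call; for the wrist camera it gives the pose at the moment of the call.
- job_done(): hands the job in, once; it reports no verdict.
The state is a dict: "time_s": time; "joints": joint angles; "qvel": joint speeds; "tau": joint torques, N m; "tcp_pos": TCP position; "orientation": TCP orientation; "ft_force": force on the tool from outside, world axes, zero at the start; "ft_torque": the same for the moment, N m; "gripper_width": finger opening in m.
Only numpy, scipy, OpenCV 4.12 (cv2) and the standard library are available. Lean on these libraries where they do the work, as an engineer would, in place of code of your own. Each camera call takes 0.05 s, during which the arm holds its last target.

### The job

The four can capacitors I pulled from the amplifier are to be measured next, biggest first. Stand them upright with their lugs up in the four dishes on the tray, one in each dish, in order of size: the largest in the dish next to the LCR meter, the smallest in the dish farthest from it. Do not knock any of them over, and let go of them all.

Things in the scene. Friction and masses are not known exactly. Their poses are not given: they have to be found in the camera images.
- cap_80: can capacitor, the largest of the four: upright cylinder 40 mm in diameter and 80 mm tall, black sleeve with a light grey polarity stripe, tan top disc, two small solder lugs standing 6 mm above the top. Loose, stands on its flat end on the bench mat at the start. Origin: centre of its underside; z up.
- cap_65: can capacitor, the second largest of the four: upright cylinder 35 mm in diameter and 65 mm tall, pale grey-green sleeve with a dark stripe, black top disc, two small solder lugs standing 6 mm above the top. Loose, stands on its flat end on the bench mat at the start. Origin: centre of its underside; z up.
- cap_52: can capacitor, the third largest of the four: upright cylinder 30 mm in diameter and 52 mm tall, dark blue sleeve with an off-white stripe, black top disc, two small solder lugs standing 6 mm above the top. Loose, stands on its flat end on the bench mat at the start. Origin: centre of its underside; z up.
- cap_40: can capacitor, the smallest of the four: upright cylinder 25 mm in diameter and 40 mm tall, rust-brown sleeve with an off-white stripe, black top disc, two small solder lugs standing 6 mm above the top. Loose, stands on its flat end on the bench mat at the start. Origin: centre of its underside; z up.
- dish_1: shallow round pink antistatic component dish, the end dish on the left (+y) end of the row. Outside 64 mm across at the rim and 7 mm tall, wall 2 mm; its flat floor is 56 mm across and lies 2 mm above the origin. Origin: centre of its underside, z up. Fixed. The four dishes stand about 100 mm apart in a row on a shallow grey metal tray (lip 6 mm high, 100 mm wide, 410 mm long); the row may be turned up to 11 degrees.
- dish_2: shallow round pink antistatic component dish, second from the left (+y) end. Outside 64 mm across at the rim and 7 mm tall, wall 2 mm; its flat floor is 56 mm across and lies 2 mm above the origin. Origin: centre of its underside, z up. Fixed. The four dishes stand about 100 mm apart in a row on a shallow grey metal tray (lip 6 mm high, 100 mm wide, 410 mm long); the row may be turned up to 11 degrees.
- dish_3: shallow round pink antistatic component dish, third from the left (+y) end. Outside 64 mm across at the rim and 7 mm tall, wall 2 mm; its flat floor is 56 mm across and lies 2 mm above the origin. Origin: centre of its underside, z up. Fixed. The four dishes stand about 100 mm apart in a row on a shallow grey metal tray (lip 6 mm high, 100 mm wide, 410 mm long); the row may be turned up to 11 degrees.
- dish_4: shallow round pink antistatic component dish, the end dish on the right (-y) end of the row. Outside 64 mm across at the rim and 7 mm tall, wall 2 mm; its flat floor is 56 mm across and lies 2 mm above the origin. Origin: centre of its underside, z up. Fixed. The four dishes stand about 100 mm apart in a row on a shallow grey metal tray (lip 6 mm high, 100 mm wide, 410 mm long); the row may be turned up to 11 degrees.
- lcr_meter: handheld LCR meter lying on its back just beyond one end of the tray, dark grey case with light grey face, display and keys; 190 mm (along x) by 95 mm (along y), 41 mm tall. Origin: centre of its underside. It may lie at the left (+y) or the right (-y) end of the row; a black open box of screws (150 x 85 mm, 40 mm tall) then lies at the other end. Fixed.

How it is judged:
At the end, for the whole second after the job is handed in: From the meter's end of the row the dishes hold the 80, 65, 52 and 40 mm tall capacitors in that order, each upright (within 0.1 rad), standing on the dish floor (within 3 mm) wholly inside the dish (centres within 18 mm), at rest and released (((world y of lcr_meter above 0 m and horizontal distance between cap_80 and dish_1 below 0.018 m and z of cap_80 in the frame of dish_1 between -0.001 and 0.005 m and angle between each of cap_80, cap_65, cap_52, cap_40's own z axis and vertical below 0.1 rad and horizontal distance between cap_65 and dish_2 below 0.018 m and z of cap_65 in the frame of dish_2 between -0.001 and 0.005 m and horizontal distance between cap_52 and dish_3 below 0.018 m and z of cap_52 in the frame of dish_3 between -0.001 and 0.005 m and horizontal distance between cap_40 and dish_4 below 0.018 m and z of cap_40 in the frame of dish_4 between -0.001 and 0.005 m) or (world y of lcr_meter below 0 m and horizontal distance between cap_80 and dish_4 below 0.018 m and z of cap_80 in the frame of dish_4 between -0.001 and 0.005 m and angle between each of cap_80, cap_65, cap_52, cap_40's own z axis and vertical below 0.1 rad and horizontal distance between cap_65 and dish_3 below 0.018 m and z of cap_65 in the frame of dish_3 between -0.001 and 0.005 m and horizontal distance between cap_52 and dish_2 below 0.018 m and z of cap_52 in the frame of dish_2 between -0.001 and 0.005 m and horizontal distance between cap_40 and dish_1 below 0.018 m and z of cap_40 in the frame of dish_1 between -0.001 and 0.005 m)) and linear speed of each of cap_80, cap_65, cap_52, cap_40 below 0.02 m/s and angular speed of each of cap_80, cap_65, cap_52, cap_40 below 0.3 rad/s); the robot touches nothing.
It fails at once if a capacitor is knocked over (tilted more than 0.9 rad) (angle between any of cap_80, cap_65, cap_52, cap_40's own z axis and vertical above 0.9 rad).
It also fails if it takes over 104 s, if anything falls off the work surface, if the arm or the gripper's body presses on something with over 40 N, if the wrist force passes 120 N, or if a joint passes its speed limit or range.

## Working session

There is one attempt and no reset: what is moved stays moved. The work goes in short steps, Python scripts to look and compute and a tool call to move; the robot and the scene stay as the last step left them, time stands still between calls to the robot, and variables do not carry over. Pictures are saved under pics/ and viewed, and the job is handed in when it is done.

Besides the shell and the picture viewer there is one more tool, called after ">>>" as name(argument=value, ...), one argument or row to a line, values as JSON. arm_command: Moves the arm, as the interface text tells. Its arguments: {"type":"object","properties":{"series":{"type":"array","items":{"type":"array","items":{"type":"number"}}}},"required":["series"]}

```bash
mkdir -p pics; ls
python3 - <<'E'
from bench import *
import cv2
print(state())
for n in ["scene","top"]:
    im=snapshot(n); cv2.imwrite(f"pics/{n}0.png",im[:,:,::-1]); print(n,camera_params(n))
print(camera_params("wrist"))
E
```

```text
pics
{'time_s': 0.0, 'joints': array([-1.35981116,  0.38384226,  0.043835  ,  1.59958088, -0.01789208,
        1.16120156, -0.04990539]), 'qvel': array([-0.00086238, -0.00123869, -0.00111369,  0.00239698,  0.00012668,
       -0.00064861, -0.00129871]), 'tau': array([-2.62169533e-05, -4.33466578e+01,  1.02419324e+00, -2.49513030e+01,
        1.04713501e-02,  1.14084582e-02,  2.91340562e-06]), 'tcp_pos': array([0.19725704, 0.61835277, 0.2298793 ]), 'orientation': array([ 0.00083783,  0.80741141,  0.58998735, -0.00101977]), 'ft_force': array([-0.13662453, -0.37601396, -0.18780925]), 'ft_torque': array([-0.02995415,  0.01728346, -0.00566553]), 'gripper_width': 0.08520452751804354}
scene {'camera_matrix': array([[406.10568583,   0.        , 319.04950523],
       [  0.        , 406.10568583, 202.94075464],
       [  0.        ,   0.        ,   1.        ]]), 'k1': -0.0796837144983073, 'eye': array([1.26769306, 0.11069084, 0.50912916]), 'attitude': array([0.58404539, 0.30723024, 0.36340425, 0.65760012])}
top {'camera_matrix': array([[422.93886721,   0.        , 320.83595298],
       [  0.        , 422.93886721, 200.7375832 ],
       [  0.        ,   0.        ,   1.        ]]), 'k1': -0.08989299004635107, 'eye': array([0.42701762, 0.02051029, 0.94547334]), 'attitude': array([ 0.71046603,  0.04660558, -0.06351184, -0.69930836])}
{'camera_matrix': array([[349.94152224,   0.        , 311.86152936],
       [  0.        , 349.94152224, 200.48121157],
       [  0.        ,   0.        ,   1.        ]]), 'k1': -0.05712600595788989, 'eye': array([0.12571785, 0.64217074, 0.37201778]), 'attitude': array([ 0.79819586, -0.12085811, -0.08733121,  0.58365225])}
```

View pics/top0.png

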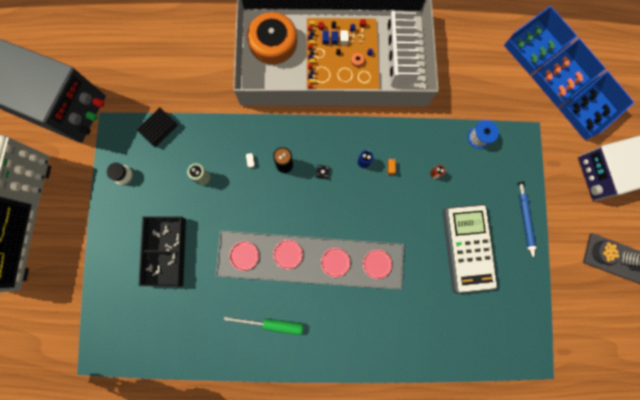

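View pics/scene0.png

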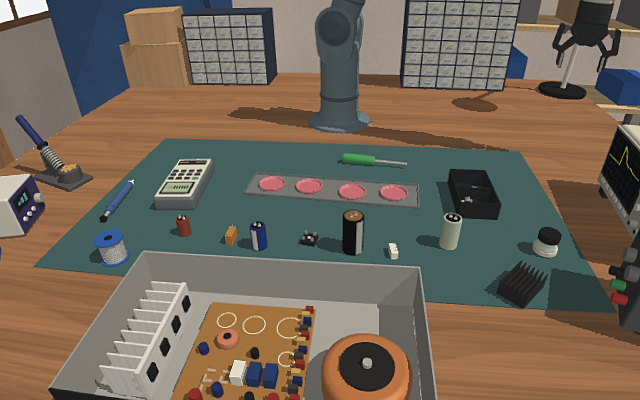

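The top picture is oriented with image right = −y and up = +x. The meter is at (470,250), the −y end, so 80→dish_4, 65→dish_3, 52→dish_2, 40→dish_1. The caps sit at about 80 (283,158), 65 (197,172), 52 (366,158) and 40 (438,171). Next I'll enlarge these.

```bash
cat > h.py <<'E'
import numpy as np, cv2
from scipy.spatial.transform import Rotation as R
from bench import *
def cp(n):
    c=camera_params(n); q=c["attitude"]; c["R"]=R.from_quat([q[1],q[2],q[3],q[0]]).as_matrix(); return c
def ray(c,uv):
    K=c["camera_matrix"]
    s=np.array([(uv[0]-K[0,2])/K[0,0],(uv[1]-K[1,2])/K[1,1]]); p=s.copy()
    for _ in range(20): p=s/(1+c["k1"]*(p@p))
    d=c["R"]@np.array([p[0],-p[1],-1.0]); return c["eye"],d/np.linalg.norm(d)
def atz(c,uv,z):
    e,d=ray(c,uv); return e+d*(z-e[2])/d[2]
def tri(obs):
    A=np.zeros((3,3));b=np.zeros(3);L=[]
    for c,uv in obs:
        e,d=ray(c,uv);P=np.eye(3)-np.outer(d,d);A+=P;b+=P@e;L.append((e,d))
    x=np.linalg.solve(A,b)
    return x,[1000*np.linalg.norm(np.cross(x-e,d)) for e,d in L]
def proj(c,X):
    p=c["R"].T@(np.array(X)-c["eye"]); s=np.array([p[0],-p[1]])/-p[2]; s=s*(1+c["k1"]*(s@s)); K=c["camera_matrix"]
    return s*[K[0,0],K[1,1]]+[K[0,2],K[1,2]]
E
python3 - <<'E'
import cv2,numpy as np
def crop(n,x0,y0,w,h,s,o):
    im=cv2.imread(f"pics/{n}.png")[y0:y0+h,x0:x0+w]
    im=cv2.resize(im,None,fx=s,fy=s,interpolation=cv2.INTER_CUBIC)
    for k in range(0,w,10): cv2.line(im,(k*s,0),(k*s,8 if k%50 else 16),(255,255,255)); cv2.putText(im,str(x0+k),(k*s,28),0,.35,(255,255,255)) if k%20==0 else 0
    for k in range(0,h,10): cv2.line(im,(0,k*s),(8,k*s),(255,255,255)); cv2.putText(im,str(y0+k),(10,k*s+4),0,.35,(255,255,255))
    cv2.imwrite(f"pics/{o}.png",im)
crop("top0",180,140,130,50,6,"ta"); crop("top0",340,140,120,50,6,"tb"); crop("top0",210,225,200,70,4,"tc")
crop("scene0",320,195,150,65,5,"sa"); crop("scene0",160,200,130,60,6,"sb"); crop("scene0",240,165,190,50,4,"sc")
E
```

```text
(no output)
```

View pics/ta.png

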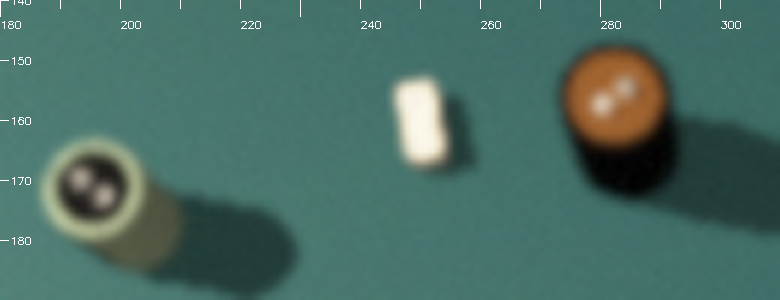

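View pics/tb.png

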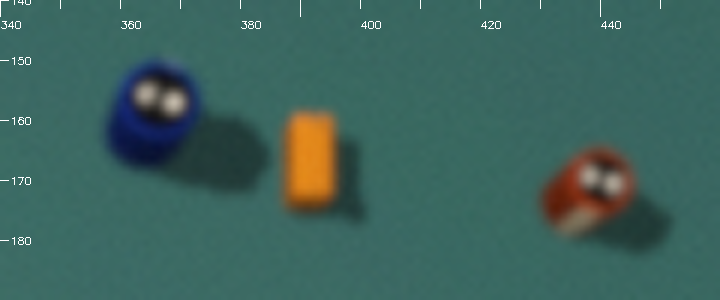

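View pics/tc.png

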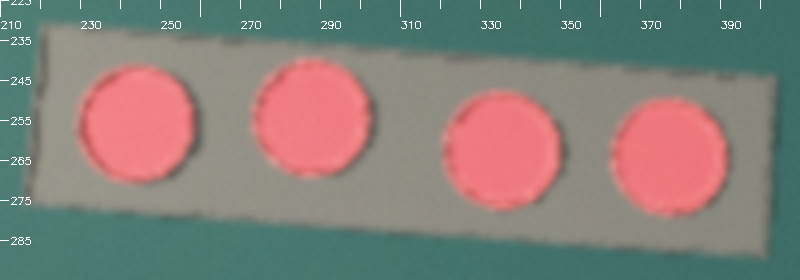

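View pics/sa.png

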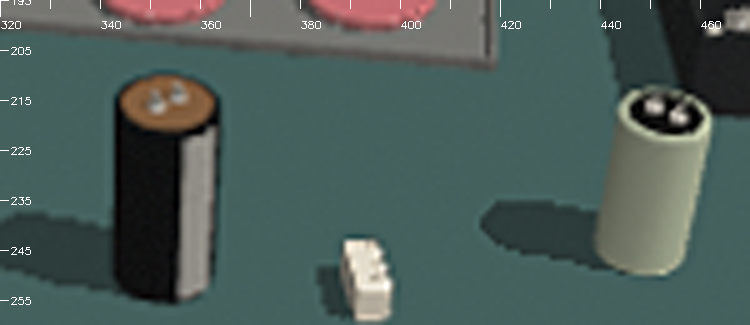

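View pics/sb.png

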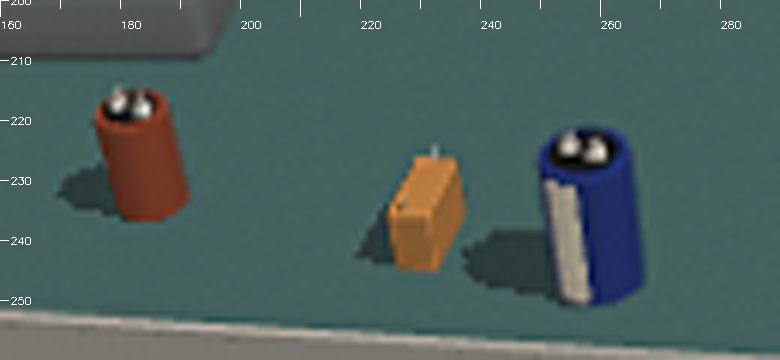

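View pics/sc.png

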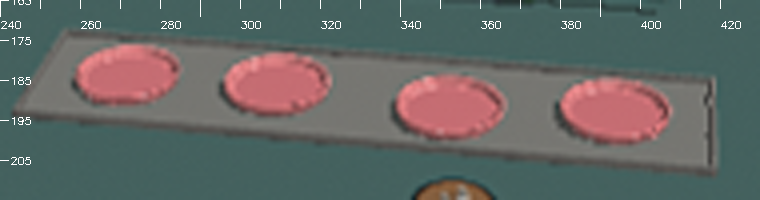

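Read from the crops, top view: cap tops 80 (282.5,156.3), 65 (195.7,171.3), 52 (366.7,156.2), 40 (440.3,169.7). Dishes 1–4 are (244.5,256), (288,254.5), (335.8,262.5) and (377.5,264.3). The same points are visible in the scene view. Now I'll triangulate them.

Run:
```python
from h import *
np.set_printoptions(precision=4,suppress=True)
T,S=cp("top"),cp("scene")
D=dict(c80=((282.5,156.3),(353.6,215.6),.08),c65=((195.7,171.3),(452.8,217.6),.065),c52=((366.7,156.2),(257.5,225.2),.052),c40=((440.3,169.7),(181.8,217.8),.04),
d1=((244.5,256),(393.8,192.3),.007),d2=((288,254.5),(352.5,191.3),.007),d3=((335.75,262.5),(309.2,186),.007),d4=((377.5,264.25),(271.8,183.5),.007))
for k,(a,b,z) in D.items(): 
  x,r=tri([(T,a),(S,b)]); print(k,x,r[0].round(1),'top@z',atz(T,a,z)[:2],'scene@z',atz(S,b,z)[:2], np.hypot(*x[:2]).round(3))
for n,uv,z in [('scrn',(162,252),.04),('meter',(470,250),.04),('hs',(157,127),.03),('relay',(250,160),.015),('pot',(323,172),.01),('orange',(392,167),.015),('spool',(485,135),.04),('black cyl',(119,174),.03)]: print(n,atz(T,uv,z))
```

```text
c80 [0.656  0.0844 0.0814] 1.8 top@z [0.6565 0.0827] scene@z [0.6537 0.0861] 0.661
c65 [0.6241 0.2695 0.0671] 1.8 top@z [0.6244 0.2682] scene@z [0.6205 0.2721] 0.68
c52 [ 0.6669 -0.0968  0.0542] 1.8 top@z [ 0.668  -0.0988] scene@z [ 0.6641 -0.096 ] 0.674
c40 [ 0.643  -0.263   0.0427] 1.5 top@z [ 0.6442 -0.2653] scene@z [ 0.6397 -0.2634] 0.695
d1 [0.4485 0.1675 0.0088] 2.3 top@z [0.4486 0.1654] scene@z [0.4448 0.17  ] 0.479
d2 [0.4533 0.0716 0.009 ] 2.0 top@z [0.4536 0.0697] scene@z [0.4498 0.0735] 0.459
d3 [ 0.4373 -0.0337  0.0081] 2.0 top@z [ 0.4376 -0.0357] scene@z [ 0.4354 -0.032 ] 0.439
d4 [ 0.4345 -0.1263  0.0085] 1.7 top@z [ 0.4349 -0.1282] scene@z [ 0.4322 -0.1253] 0.453
scrn [0.4526 0.3378 0.04  ]
meter [ 0.4668 -0.3262  0.04  ]
hs [0.7339 0.3738 0.03  ]
relay [0.6638 0.1606 0.015 ]
pot [ 0.6402 -0.0049  0.01  ]
orange [ 0.654  -0.1615  0.015 ]
spool [ 0.7281 -0.373   0.04  ]
black cyl [0.6236 0.4517 0.03  ]
```

Heights come out at 81, 67, 54 and 43 mm for the caps and 8–9 mm for the rims, all within 2–3 mm of what they should be. The two cameras agree to about 2 mm. I'll start with cap_65: approach at height with the jaws turned along x, then check with the wrist camera.

>>> arm_command(
  series=[
    [230,-190,0,-0.8,0],
    [230,-190,0,-0.8,0],
    [230,-190,0,-0.8,0],
    [230,-190,0,-0.8,0],
    [230,-190,0,-0.8,0],
    [230,-190,0,-0.8,0],
    [230,-190,0,-0.8,0],
    [230,-190,0,-0.8,0],
  ],
)

```text
time_s: 0.77
tcp_pos: [0.436, 0.42, 0.2313]
orientation: [0.003, 0.975, 0.221, 0.002]
ft_force: [1.5, -2.5, -0.3]
gripper_width: 0.0856
```

>>> arm_command(
  series=[
    [197,-159,0,-0.463,0],
    [197,-159,0,-0.463,0],
    [197,-159,0,-0.463,0],
    [197,-159,0,-0.463,0],
    [197,-159,0,-0.463,0],
    [197,-159,0,-0.463,0],
    [197,-159,0,-0.463,0],
    [197,-159,0,-0.463,0],
  ],
)

```text
time_s: 1.43
tcp_pos: [0.6272, 0.2646, 0.2307]
orientation: [0.002, 1.0, -0.005, 0.0]
ft_force: [-0.0, 0.1, 0.4]
gripper_width: 0.0853
```

```bash
cat >> h.py <<'E'
def look(o):
    s=state(); c=cp("wrist"); im=snapshot("wrist")[:,:,::-1].copy()
    import pickle; pickle.dump(c,open(f"pics/{o}.pkl","wb"))
    cv2.imwrite(f"pics/{o}.png",im); print(s["time_s"],s["tcp_pos"].round(4),s["orientation"].round(3),s["ft_force"].round(1),s["gripper_width"].round(4),s["joints"].round(2)); return c
def load(o):
    import pickle; return pickle.load(open(f"pics/{o}.pkl","rb"))
E
python3 - <<'E'
from h import *
look("w1")
E
```

```text
Traceback (most recent call last):
  File "h.py", line 25, in look
    cv2.imwrite(f"pics/{o}.png",im); print(s["time_s"],s["tcp_pos"].round(4),s["orientation"].round(3),s["ft_force"].round(1),s["gripper_width"].round(4),s["joints"].round(2)); return c
                                                                                                                              ^^^^^^^^^^^^^^^^^^^^^^^^
AttributeError: 'float' object has no attribute 'round'
```

View pics/w1.png

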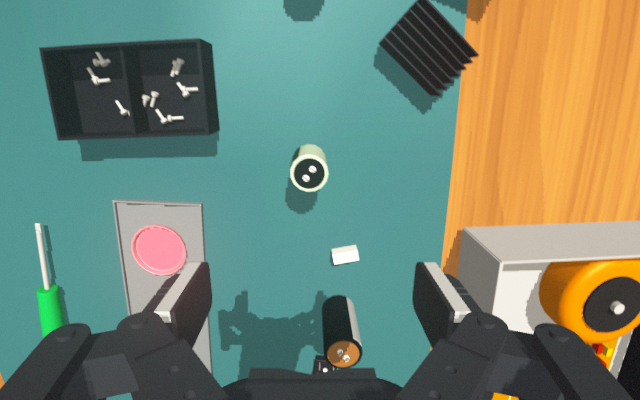

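Wrist picture: right is +x and up is +y. cap_65's top disc is at (309,173), dish_1's rim centre at (159,250), and cap_80's top at (344,353).

```bash
sed -i 's/s\["gripper_width"\].round(4)/round(float(s["gripper_width"]),4)/' h.py
python3 - <<'E'
from h import *
np.set_printoptions(precision=4,suppress=True)
c=load("w1"); T=cp("top");S=cp("scene")
print(c["eye"])
for n,uv,z,t,s in [("c65",(309,173.5),.065,(195.7,171.3),(452.8,217.6)),("d1",(159,250),.007,(244.5,256),(393.8,192.3)),("c80",(344,353),.08,(282.5,156.3),(353.6,215.6))]:
    print(n,atz(c,uv,z),tri([(c,uv),(T,t),(S,s)]))
E
```

```text
[0.6279 0.3409 0.3725]
c65 [0.625  0.2705 0.065 ] (array([0.6244, 0.27  , 0.0667]), [np.float64(1.0300954795577129), np.float64(2.1499000916305335), np.float64(1.4762481346991085)])
d1 [0.4495 0.1685 0.007 ] (array([0.4488, 0.1679, 0.008 ]), [np.float64(1.2854234945333067), np.float64(2.631755266082166), np.float64(2.268442620921199)])
c80 [0.6589 0.0854 0.08  ] (array([0.6572, 0.0849, 0.081 ]), [np.float64(1.9067558134029383), np.float64(2.363504113393509), np.float64(1.7777457038068207)])
```

>>> arm_command(
  series=[
    [-2,5,-40,0,0],
    [-2,5,-80,0,0],
    [-2,5,-110,0,0],
    [-2,5,-135,0,0],
    [-2,5,-150,0,0],
    [-2,5,-150,0,0],
    [-2,5,-150,0,0],
  ],
)

```text
time_s: 2.07
tcp_pos: [0.6212, 0.2768, 0.0808]
orientation: [-0.0, 1.0, 0.001, -0.001]
ft_force: [-0.6, 0.1, -0.2]
gripper_width: 0.0855
```

Run:
```python
from h import *
look("w2")
```

```text
2.0667 [0.6212 0.2768 0.0808] [-0.     1.     0.001 -0.001] [-0.6  0.1 -0.2] 0.0855 [-0.78  0.62  0.4   1.64 -0.29  0.94 -0.27]
```

View pics/w2.png

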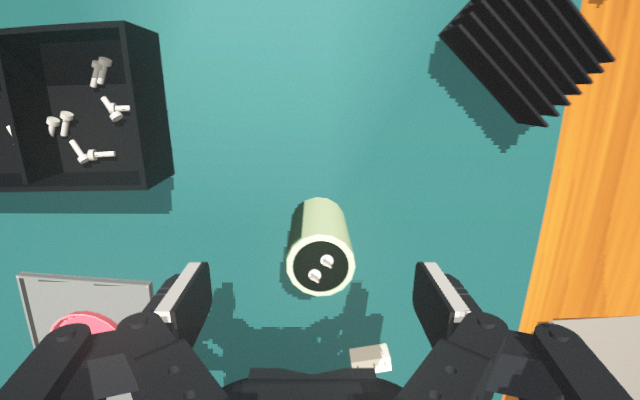

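cap_65's top is at (320,265), between the pads but a few mm off centre.

Run:
```python
from h import *
c=load("w2"); print(atz(c,(320.5,265),.065), tri([(c,(320.5,265)),(load("w1"),(309,173.5))]), c["eye"])
```

```text
[0.62566639 0.27023504 0.065     ] (array([0.62530414, 0.27077967, 0.0661343 ]), [np.float64(0.3352464721279638), np.float64(0.3352464721277978)]) [0.62147837 0.35265025 0.22284518]
```

Two wrist views give cap_65 at (0.625, 0.270) with its top at 66 mm. I'll correct by +4, −6 mm, go down to TCP z ≈ 23 mm and close.

>>> arm_command(
  series=[
    [4,-6,-5,0,0],
    [4,-6,-20,0,0],
    [4,-6,-38,0,0],
    [4,-6,-52,0,0],
    [4,-6,-57,0,0],
    [4,-6,-57,0,0],
    [4,-6,-57,0,0.3],
  ],
)

```text
time_s: 2.7
tcp_pos: [0.6265, 0.2691, 0.024]
orientation: [0.0, 1.0, -0.001, -0.0]
ft_force: [0.1, 0.1, 0.2]
gripper_width: 0.0754
```

>>> arm_command(
  series=[
    [0,0,0,0,0.5],
    [0,0,0,0,1],
    [0,0,0,0,1],
    [0,0,0,0,1],
    [0,0,0,0,1],
    [0,0,0,0,1],
    [0,0,0,0,1],
    [0,0,0,0,1],
  ],
)

```text
time_s: 3.37
tcp_pos: [0.6275, 0.2697, 0.0255]
orientation: [-0.001, 1.0, -0.0, 0.001]
ft_force: [-0.3, 0.6, 5.5]
gripper_width: 0.0341
```

Grip holds at 34 mm. Lift, then carry.

>>> arm_command(
  series=[
    [0,0,10,0,1],
    [0,0,30,0,1],
    [0,0,60,0,1],
    [0,0,90,0,1],
    [-20,-30,90,0,1],
    [-40,-60,90,0,1],
    [-58,-92,90,0,1],
    [-58,-92,90,0,1],
  ],
)

```text
time_s: 4.03
tcp_pos: [0.5622, 0.1661, 0.1121]
orientation: [0.004, 1.0, -0.005, -0.005]
ft_force: [-0.6, -3.0, -2.0]
gripper_width: 0.0338
```

>>> arm_command(
  series=[
    [-20,-33,0,0,1],
    [-40,-66,0,0,1],
    [-60,-99,0,0,1],
    [-80,-132,0,0,1],
    [-100,-165,0,0,1],
    [-115,-190,0,0,1],
    [-130,-212,0,0,1],
    [-130,-212,0,0,1],
  ],
)

```text
time_s: 4.7
tcp_pos: [0.4332, -0.04, 0.1132]
orientation: [0.0, 1.0, -0.005, -0.003]
ft_force: [-0.6, -0.2, -1.1]
gripper_width: 0.0337
```

>>> arm_command(
  series=[
    [0,0,0,0,1],
    [0,0,0,0,1],
  ],
)

```text
time_s: 4.87
tcp_pos: [0.4387, -0.0343, 0.1143]
orientation: [-0.0, 1.0, -0.001, 0.0]
ft_force: [-0.1, 0.8, -1.0]
gripper_width: 0.0339
```

Run:
```python
from h import *
look("w3")
```

```text
4.8667 [ 0.4387 -0.0343  0.1143] [-0.     1.    -0.001  0.   ] [-0.1  0.8 -1. ] 0.0339 [-0.56  0.15  0.58  2.21 -0.12  0.81  0.1 ]
```

View pics/w3.png

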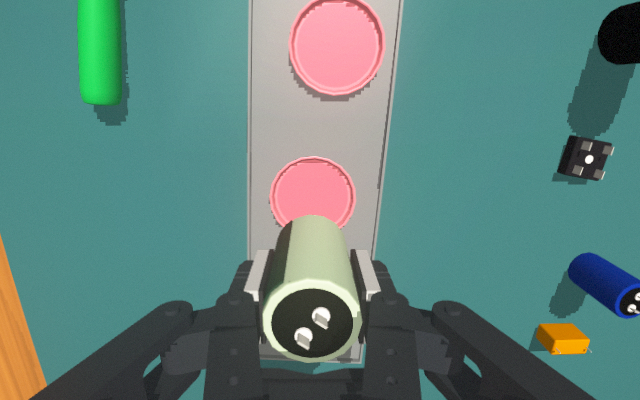

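Dish_2's rim is at (337,46). Dish_3's rim is at (313,198), partly hidden behind the held can, whose top disc is at (312,322).

Run:
```python
from h import *
np.set_printoptions(precision=4,suppress=True)
c=load("w3")
for n,uv,z in [("d2",(337,46),.007),("d3",(312.5,198.5),.007),("captop",(312,322.5),.155)]: print(n,atz(c,uv,z))
X=np.array([.4375,-.034,.007])
im=cv2.imread("pics/w3.png")
for ctr,col in [(X,(0,255,0)),(np.array([.4533,.0716,.007]),(0,255,0)),(np.array([.4387,-.0335,.155]),(255,0,0))]:
  r=.032 if ctr[2]<.1 else .0175
  p=np.array([proj(c,ctr+r*np.array([np.cos(a),np.sin(a),0])) for a in np.linspace(0,6.28,60)]).round().astype(int)
  cv2.polylines(im,[p],True,col,1)
cv2.imwrite("pics/w3o.png",im)
```

```text
d2 [0.4556 0.072  0.007 ]
d3 [ 0.4393 -0.0336  0.007 ]
captop [ 0.4388 -0.0334  0.155 ]
```

View pics/w3o.png

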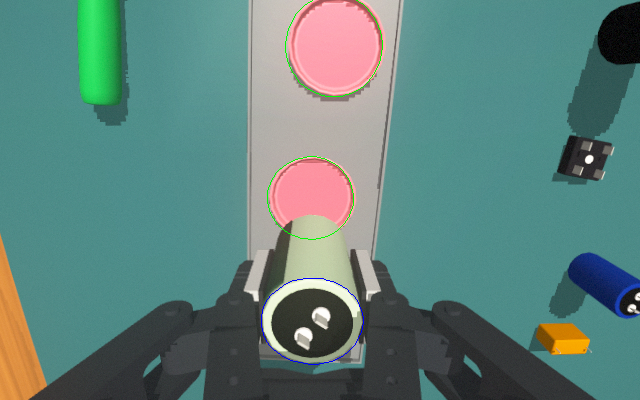

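The can stands over dish_3 to within 1 mm. Going down, last millimetres slowly.

>>> arm_command(
  series=[
    [0,0,-20,0,1],
    [0,0,-45,0,1],
    [0,0,-65,0,1],
    [0,0,-77,0,1],
    [0,0,-82,0,1],
    [0,0,-84,0,1],
    [0,0,-84,0,1],
    [0,0,-84,0,1],
  ],
)

```text
time_s: 5.58
tcp_pos: [0.4398, -0.0343, 0.0309]
orientation: [-0.0, 1.0, -0.0, 0.001]
ft_force: [-0.1, -0.7, -0.4]
gripper_width: 0.0337
```

>>> arm_command(
  series=[
    [0,0,-1,0,1],
    [0,0,-1,0,1],
    [0,0,-1,0,1],
  ],
)

```text
time_s: 5.83
tcp_pos: [0.4391, -0.0347, 0.0298]
orientation: [-0.0, 1.0, -0.0, 0.001]
ft_force: [0.6, -0.5, -1.1]
gripper_width: 0.0337
```

>>> arm_command(
  series=[
    [0,0,-1,0,1],
    [0,0,-1,0,1],
    [0,0,-1,0,1],
  ],
)

```text
time_s: 6.08
tcp_pos: [0.4391, -0.0347, 0.0293]
orientation: [-0.001, 1.0, -0.001, 0.0]
ft_force: [-2.1, 1.3, 8.2]
gripper_width: 0.0337
```

Contact at 8 N with the can's base about 4 mm up, as expected. Release.

>>> arm_command(
  series=[
    [0,0,0,0,0.6],
    [0,0,0,0,0.4],
    [0,0,0,0,0.2],
    [0,0,0,0,0],
    [0,0,0,0,0],
    [0,0,0,0,0],
    [0,0,0,0,0],
  ],
)

```text
time_s: 6.67
tcp_pos: [0.4384, -0.0347, 0.0282]
orientation: [0.0, 1.0, -0.0, -0.0]
ft_force: [0.1, -0.8, 0.1]
gripper_width: 0.0852
```

>>> arm_command(
  series=[
    [0,0,15,0,0],
    [0,0,40,0,0],
    [0,0,80,0,0],
    [0,0,120,0,0],
    [20,-5,150,0,0],
    [50,-12,160,0,0],
    [80,-20,170,0,0],
    [80,-20,170,0,0],
  ],
)

```text
time_s: 7.33
tcp_pos: [0.526, -0.056, 0.202]
orientation: [0.001, 1.0, -0.001, 0.006]
ft_force: [0.4, 0.5, 0.2]
gripper_width: 0.0856
```

>>> arm_command(
  series=[
    [35,-10,0,0,0],
    [70,-20,0,0,0],
    [105,-30,0,0,0],
    [130,-37,0,0,0],
    [148,-42,0,0,0],
    [148,-42,0,0,0],
    [148,-42,0,0,0],
    [148,-42,0,0,0],
  ],
)

```text
time_s: 8.0
tcp_pos: [0.6651, -0.0966, 0.1974]
orientation: [-0.0, 1.0, -0.001, -0.001]
ft_force: [0.6, -0.3, -1.2]
gripper_width: 0.0854
```

Run:
```python
from h import *
look("w4")
```

```text
8.0 [ 0.6651 -0.0966  0.1974] [-0.     1.    -0.001 -0.001] [ 0.6 -0.3 -1.2] 0.0854 [-0.37  0.51  0.61  1.59 -0.32  1.14  0.32]
```

View pics/w4.png

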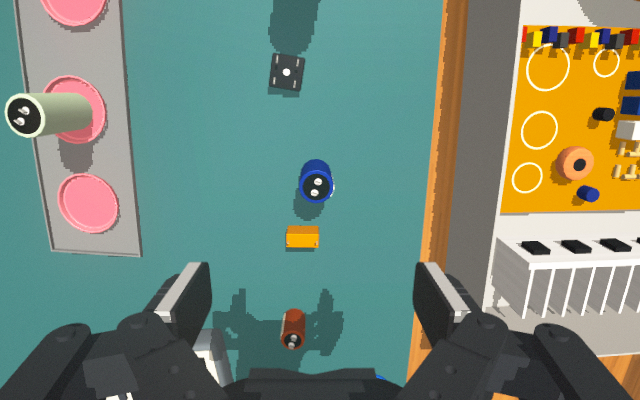

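cap_65 stands upright in dish_3. cap_52's top is at (317,187), dish_4's rim at (88,203), and cap_40's top at (293,340).

Run:
```python
from h import *
np.set_printoptions(precision=4,suppress=True)
c=load("w4");T=cp("top")
for n,uv,z,t in [("c52",(317,187),.052,(366.7,156.2)),("d4",(88,203),.007,(377.5,264.25)),("c40",(292.5,340),.04,(440.3,169.7))]: print(n,atz(c,uv,z),tri([(c,uv),(T,t)]))
```

```text
c52 [ 0.6692 -0.0972  0.052 ] (array([ 0.6695, -0.0993,  0.0456]), [np.float64(0.4200944801327164), np.float64(0.4200944801326794)])
d4 [ 0.4357 -0.1257  0.007 ] (array([ 0.4346, -0.1274,  0.0053]), [np.float64(1.1189560788585395), np.float64(1.1189560788585546)])
c40 [ 0.6447 -0.2635  0.04  ] (array([ 0.6447, -0.2661,  0.0371]), [np.float64(0.2744905321363179), np.float64(0.27449053213625746)])
```

cap_52 at (0.669, −0.097), with all views within about 2 mm. Descend to TCP z ≈ 15 mm and grip.

>>> arm_command(
  series=[
    [4,0,-35,0,0],
    [4,0,-70,0,0],
    [4,0,-105,0,0],
    [4,0,-135,0,0],
    [4,0,-160,0,0],
    [4,0,-175,0,0],
    [4,0,-182,0,0],
    [4,0,-182,0,0],
  ],
)

```text
time_s: 8.72
tcp_pos: [0.6689, -0.0961, 0.015]
orientation: [-0.0, 1.0, -0.0, -0.001]
ft_force: [-0.3, -1.1, 0.2]
gripper_width: 0.0855
```

>>> arm_command(
  series=[
    [0,0,0,0,0.3],
    [0,0,0,0,0.6],
    [0,0,0,0,1],
    [0,0,0,0,1],
    [0,0,0,0,1],
    [0,0,0,0,1],
    [0,0,0,0,1],
    [0,0,0,0,1],
  ],
)

```text
time_s: 9.38
tcp_pos: [0.6718, -0.097, 0.0179]
orientation: [0.0, 1.0, -0.0, 0.001]
ft_force: [-0.7, -0.1, 5.7]
gripper_width: 0.029
```

>>> arm_command(
  series=[
    [0,0,10,0,1],
    [0,0,35,0,1],
    [0,0,70,0,1],
    [0,0,90,0,1],
    [-25,20,90,0,1],
    [-50,40,90,0,1],
    [-70,55,90,0,1],
    [-70,55,90,0,1],
  ],
)

```text
time_s: 10.05
tcp_pos: [0.595, -0.0367, 0.1048]
orientation: [-0.002, 1.0, 0.002, -0.004]
ft_force: [-1.1, 1.2, -1.4]
gripper_width: 0.0286
```

>>> arm_command(
  series=[
    [-28,22,0,0,1],
    [-56,44,0,0,1],
    [-84,66,0,0,1],
    [-112,88,0,0,1],
    [-132,104,0,0,1],
    [-145,114,0,0,1],
    [-145,114,0,0,1],
    [-145,114,0,0,1],
  ],
)

```text
time_s: 10.72
tcp_pos: [0.4553, 0.0727, 0.1065]
orientation: [-0.0, 1.0, 0.0, 0.0]
ft_force: [0.5, -0.6, -1.1]
gripper_width: 0.0291
```

>>> arm_command(
  series=[
    [0,0,0,0,1],
  ],
)

```text
time_s: 10.8
tcp_pos: [0.4568, 0.0716, 0.1068]
orientation: [0.0, 1.0, -0.001, 0.001]
ft_force: [1.7, 0.3, -0.2]
gripper_width: 0.0288
```

Run:
```python
from h import *
look("w5")
```

```text
10.8 [0.4568 0.0716 0.1068] [ 0.     1.    -0.001  0.001] [ 1.7  0.3 -0.2] 0.0288 [-0.8   0.22  0.61  2.17 -0.17  0.8  -0.08]
```

View pics/w5.png

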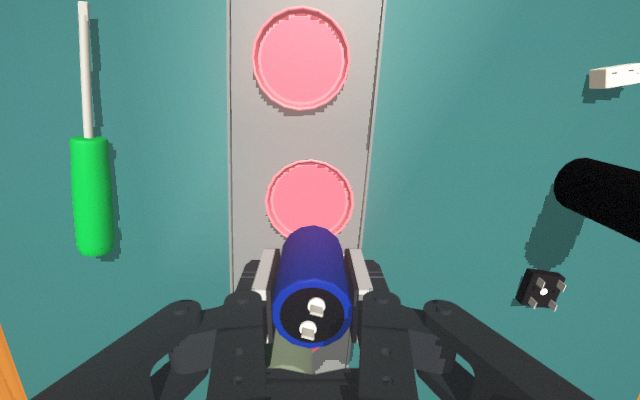

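cap_52 is held. Dish_2's rim centre is about (310,203) and dish_1's is (301,58).

Run:
```python
from h import *
np.set_printoptions(precision=4,suppress=True)
c=load("w5")
for n,uv,z in [("d2",(310,203),.007),("d1",(301,58.5),.007),("captop",(312.5,308),.143)]: print(n,atz(c,uv,z))
```

```text
d2 [0.4558 0.071  0.007 ]
d1 [0.4502 0.1693 0.007 ]
captop [0.4571 0.0753 0.143 ]
```

>>> arm_command(
  series=[
    [-1,-3,-20,0,1],
    [-1,-3,-45,0,1],
    [-1,-3,-65,0,1],
    [-1,-3,-77,0,1],
    [-1,-3,-82,0,1],
    [-1,-3,-84,0,1],
    [-1,-3,-84,0,1],
    [-1,-3,-84,0,1],
  ],
)

```text
time_s: 11.52
tcp_pos: [0.456, 0.0688, 0.0229]
orientation: [-0.0, 1.0, -0.001, 0.001]
ft_force: [0.4, -0.2, 0.0]
gripper_width: 0.0284
```

>>> arm_command(
  series=[
    [0,0,-1,0,1],
    [0,0,-1,0,1],
    [0,0,-1,0,1],
  ],
)

```text
time_s: 11.77
tcp_pos: [0.4553, 0.0695, 0.0218]
orientation: [-0.0, 1.0, -0.0, 0.001]
ft_force: [0.6, -0.5, 0.4]
gripper_width: 0.0289
```

>>> arm_command(
  series=[
    [0,0,-1,0,1],
    [0,0,-1,0,1],
    [0,0,-1,0,1],
  ],
)

```text
time_s: 12.02
tcp_pos: [0.4553, 0.0695, 0.0217]
orientation: [-0.001, 1.0, -0.001, 0.0]
ft_force: [-2.8, -1.2, 11.3]
gripper_width: 0.029
```

>>> arm_command(
  series=[
    [0,0,0,0,0.6],
    [0,0,0,0,0.4],
    [0,0,0,0,0.2],
    [0,0,0,0,0],
    [0,0,0,0,0],
    [0,0,0,0,0],
    [0,0,0,0,0],
  ],
)

```text
time_s: 12.6
tcp_pos: [0.4544, 0.0692, 0.0201]
orientation: [0.0, 1.0, -0.0, -0.0]
ft_force: [-0.9, 0.1, 0.1]
gripper_width: 0.0853
```

>>> arm_command(
  series=[
    [0,0,15,0,0],
    [0,0,40,0,0],
    [0,0,80,0,0],
    [0,0,120,0,0],
    [10,0,160,0,0],
    [40,0,180,0,0],
    [60,5,190,0,0],
    [60,5,190,0,0],
  ],
)

```text
time_s: 13.27
tcp_pos: [0.5209, 0.076, 0.2148]
orientation: [-0.001, 1.0, -0.0, 0.006]
ft_force: [0.0, -0.3, 1.0]
gripper_width: 0.0852
```

>>> arm_command(
  series=[
    [35,0,0,0,0],
    [70,3,0,0,0],
    [105,6,0,0,0],
    [130,10,0,0,0],
    [142,10,0,0,0],
    [142,10,0,0,0],
    [142,10,0,0,0],
    [142,10,0,0,0],
  ],
)

```text
time_s: 13.93
tcp_pos: [0.6548, 0.0837, 0.2093]
orientation: [0.0, 1.0, -0.001, -0.001]
ft_force: [0.2, 0.5, -0.2]
gripper_width: 0.0853
```

Run:
```python
from h import *
look("w6")
```

```text
13.9333 [0.6548 0.0837 0.2093] [ 0.     1.    -0.001 -0.001] [ 0.2  0.5 -0.2] 0.0853 [-0.67  0.48  0.64  1.61 -0.31  1.15  0.05]
```

View pics/w6.png

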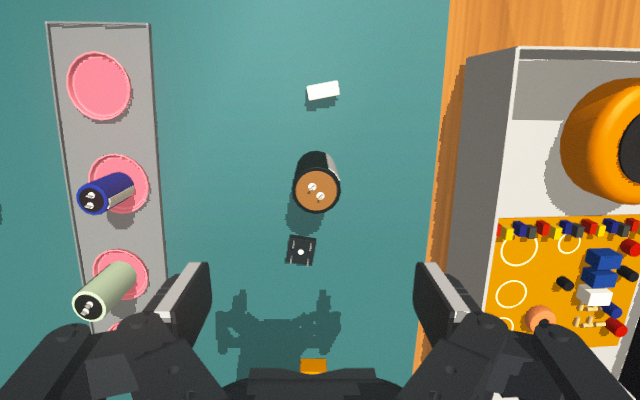

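cap_52 and cap_65 are upright in dishes 2 and 3. cap_80's top disc is centred at (317,190).

Run:
```python
from h import *
np.set_printoptions(precision=4,suppress=True)
c=load("w6");T=cp("top")
for n,uv,z,t in [("c80",(317,190.5),.08,(282.5,156.3)),("d1",(98.5,86),.007,(244.5,256))]: print(n,atz(c,uv,z),tri([(c,uv),(T,t)]),tri([(c,uv),(load("w1"),(344,353) if z>.05 else (159,250))]))
```

```text
c80 [0.6587 0.0843 0.08  ] (array([0.6585, 0.0829, 0.074 ]), [np.float64(0.42485418067447184), np.float64(0.42485418067463165)]) (array([0.6589, 0.0839, 0.0784]), [np.float64(0.1559685983082625), np.float64(0.1559685983082673)])
d1 [0.4492 0.1688 0.007 ] (array([0.4483, 0.1673, 0.0048]), [np.float64(1.5814257929604847), np.float64(1.581425792960452)]) (array([0.4498, 0.1688, 0.0077]), [np.float64(0.10506398552652581), np.float64(0.10506398552648588)])
```

>>> arm_command(
  series=[
    [3,0,-35,0,0],
    [3,0,-70,0,0],
    [3,0,-105,0,0],
    [3,0,-135,0,0],
    [3,0,-158,0,0],
    [3,0,-171,0,0],
    [3,0,-177,0,0],
    [3,0,-177,0,0],
  ],
)

```text
time_s: 14.65
tcp_pos: [0.6583, 0.0842, 0.0325]
orientation: [0.0, 1.0, -0.0, -0.001]
ft_force: [0.6, -0.3, 0.2]
gripper_width: 0.0854
```

>>> arm_command(
  series=[
    [0,0,0,0,0.3],
    [0,0,0,0,0.6],
    [0,0,0,0,1],
    [0,0,0,0,1],
    [0,0,0,0,1],
    [0,0,0,0,1],
    [0,0,0,0,1],
    [0,0,0,0,1],
  ],
)

```text
time_s: 15.32
tcp_pos: [0.6609, 0.0844, 0.0352]
orientation: [-0.0, 1.0, -0.0, 0.001]
ft_force: [-1.6, 0.1, 6.7]
gripper_width: 0.0388
```

>>> arm_command(
  series=[
    [0,0,10,0,1],
    [0,0,35,0,1],
    [0,0,70,0,1],
    [0,0,100,0,1],
    [-20,-20,110,0,1],
    [-40,-40,110,0,1],
    [-60,-60,110,0,1],
    [-70,-70,110,0,1],
  ],
)

```text
time_s: 15.98
tcp_pos: [0.5864, 0.0104, 0.1435]
orientation: [0.001, 1.0, -0.002, -0.001]
ft_force: [-0.9, -0.4, -1.3]
gripper_width: 0.0393
```

>>> arm_command(
  series=[
    [-25,-24,0,0,1],
    [-50,-47,0,0,1],
    [-75,-70,0,0,1],
    [-100,-92,0,0,1],
    [-125,-114,0,0,1],
    [-142,-130,0,0,1],
    [-154,-140,0,0,1],
    [-154,-140,0,0,1],
  ],
)

```text
time_s: 16.65
tcp_pos: [0.432, -0.1281, 0.1429]
orientation: [-0.001, 1.0, -0.003, -0.001]
ft_force: [0.1, 0.1, -2.3]
gripper_width: 0.0387
```

>>> arm_command(
  series=[
    [0,0,0,0,1],
    [0,0,0,0,1],
  ],
)

```text
time_s: 16.82
tcp_pos: [0.4371, -0.1246, 0.1437]
orientation: [-0.0, 1.0, 0.0, 0.001]
ft_force: [0.3, -0.1, -2.0]
gripper_width: 0.039
```

Run:
```python
from h import *
look("w7")
```

```text
16.8167 [ 0.4371 -0.1246  0.1437] [-0.     1.     0.     0.001] [ 0.3 -0.1 -2. ] 0.039 [-0.54  0.14  0.78  2.16 -0.13  0.88  0.32]
```

View pics/w7.png

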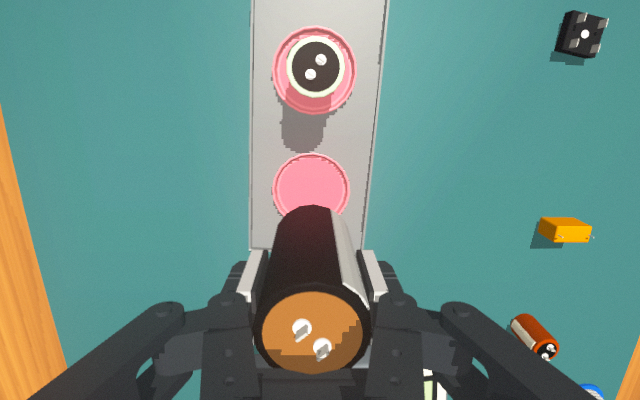

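Dish_4's rim is centred at about (311,191), partly hidden. The held cap_80's top is at (313,333). cap_65 stands centred in dish_3.

Run:
```python
from h import *
np.set_printoptions(precision=4,suppress=True)
c=load("w7")
for n,uv,z in [("d4",(311,191),.007),("captop",(313,333),.19),("c65",(316,67),.069),("c40",(548,351),.04)]: print(n,atz(c,uv,z))
p=[proj(c,[.4357+.032*np.cos(a),-.1257+.032*np.sin(a),.007]) for a in (0,1.57,3.14)];print(np.array(p))
```

```text
d4 [ 0.4367 -0.1264  0.007 ]
captop [ 0.4375 -0.1237  0.19  ]
c65 [ 0.4396 -0.0339  0.069 ]
c40 [ 0.6474 -0.2643  0.04  ]
[[348.501  190.2055]
 [309.8036 151.606 ]
 [271.0734 190.0965]]
```

>>> arm_command(
  series=[
    [-1,-2,-25,0,1],
    [-1,-2,-55,0,1],
    [-1,-2,-80,0,1],
    [-1,-2,-94,0,1],
    [-1,-2,-101,0,1],
    [-1,-2,-104,0,1],
    [-1,-2,-104,0,1],
    [-1,-2,-104,0,1],
  ],
)

```text
time_s: 17.53
tcp_pos: [0.4364, -0.1275, 0.0399]
orientation: [0.0, 1.0, 0.0, 0.001]
ft_force: [0.6, -0.2, -1.1]
gripper_width: 0.039
```

>>> arm_command(
  series=[
    [0,0,-1,0,1],
    [0,0,-1,0,1],
    [0,0,-1,0,1],
  ],
)

```text
time_s: 17.78
tcp_pos: [0.4363, -0.1276, 0.0391]
orientation: [0.0, 1.0, -0.0, 0.001]
ft_force: [1.4, 1.6, 2.6]
gripper_width: 0.039
```

>>> arm_command(
  series=[
    [0,0,-1,0,1],
    [0,0,-1,0,1],
    [0,0,-1,0,1],
  ],
)

```text
time_s: 18.03
tcp_pos: [0.4363, -0.1275, 0.039]
orientation: [-0.001, 1.0, -0.0, 0.001]
ft_force: [-2.4, 2.2, 13.9]
gripper_width: 0.039
```

>>> arm_command(
  series=[
    [0,0,0,0,0.6],
    [0,0,0,0,0.4],
    [0,0,0,0,0.2],
    [0,0,0,0,0],
    [0,0,0,0,0],
    [0,0,0,0,0],
    [0,0,0,0,0],
  ],
)

```text
time_s: 18.62
tcp_pos: [0.4342, -0.1277, 0.0371]
orientation: [0.0, 1.0, -0.0, -0.0]
ft_force: [0.2, -0.4, -0.5]
gripper_width: 0.0852
```

>>> arm_command(
  series=[
    [0,0,15,0,0],
    [0,0,40,0,0],
    [0,0,80,0,0],
    [0,0,120,0,0],
    [0,0,150,0,0],
    [30,-15,160,0,0],
    [50,-35,160,0,0],
    [50,-35,160,0,0],
  ],
)

```text
time_s: 19.28
tcp_pos: [0.4895, -0.1659, 0.2]
orientation: [0.002, 1.0, -0.001, 0.004]
ft_force: [0.8, 0.1, 0.1]
gripper_width: 0.0855
```

>>> arm_command(
  series=[
    [30,-20,0,0,0],
    [60,-40,0,0,0],
    [90,-60,0,0,0],
    [120,-78,0,0,0],
    [145,-93,0,0,0],
    [158,-102,0,0,0],
    [158,-102,0,0,0],
    [158,-102,0,0,0],
  ],
)

```text
time_s: 19.95
tcp_pos: [0.6415, -0.2651, 0.1958]
orientation: [0.0, 1.0, -0.001, -0.002]
ft_force: [-0.3, -0.8, 0.8]
gripper_width: 0.0857
```

Run:
```python
from h import *
look("w8")
```

```text
19.95 [ 0.6415 -0.2651  0.1958] [ 0.     1.    -0.001 -0.002] [-0.3 -0.8  0.8] 0.0857 [-0.2   0.61  0.77  1.54 -0.44  1.18  0.65]
```

View pics/w8.png

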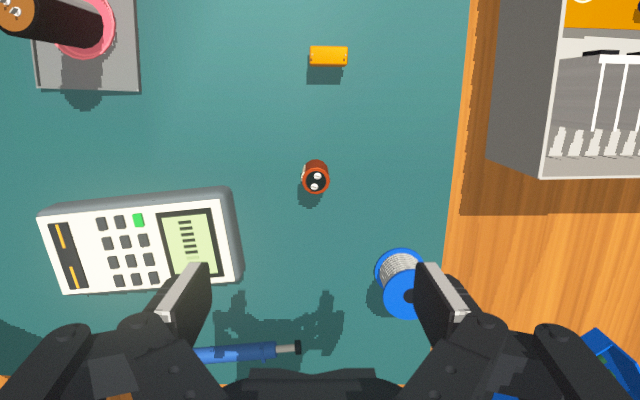

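cap_40's top is at (316,180). The meter's edge ends at about (240,270), roughly 20 mm clear of the left finger, and the spool is well clear.

Run:
```python
from h import *
np.set_printoptions(precision=4,suppress=True)
c=load("w8")
uv=(316,180);print(atz(c,uv,.04),tri([(c,uv),(load("w4"),(292.5,340))]),tri([(c,uv),(load("w7"),(548,351))]))
print("meter",atz(c,(230,190),.041),atz(c,(243,280),.02),"spool",atz(c,(400,285),.03))
```

```text
[ 0.6448 -0.2622  0.04  ] (array([ 0.6448, -0.2617,  0.0422]), [np.float64(0.04607539794848987), np.float64(0.04607539794840205)]) (array([ 0.6447, -0.2615,  0.0432]), [np.float64(0.04403042329801734), np.float64(0.04403042329793781)])
meter [ 0.5689 -0.2709  0.041 ] [ 0.5701 -0.3726  0.02  ] spool [ 0.7291 -0.3726  0.03  ]
```

>>> arm_command(
  series=[
    [3,2,-35,0,0.2],
    [3,2,-70,0,0.2],
    [3,2,-105,0,0.2],
    [3,2,-138,0,0.2],
    [3,2,-163,0,0.2],
    [3,2,-178,0,0.2],
    [3,2,-184,0,0.2],
    [3,2,-184,0,0.2],
  ],
)

```text
time_s: 20.67
tcp_pos: [0.6442, -0.2616, 0.0122]
orientation: [-0.001, 1.0, -0.0, -0.001]
ft_force: [-0.3, 0.6, -0.2]
gripper_width: 0.0683
```

>>> arm_command(
  series=[
    [0,0,0,0,0.3],
    [0,0,0,0,0.6],
    [0,0,0,0,1],
    [0,0,0,0,1],
    [0,0,0,0,1],
    [0,0,0,0,1],
    [0,0,0,0,1],
    [0,0,0,0,1],
  ],
)

```text
time_s: 21.33
tcp_pos: [0.647, -0.2636, 0.0154]
orientation: [0.001, 1.0, -0.0, 0.002]
ft_force: [-0.6, 0.2, 6.7]
gripper_width: 0.0231
```

>>> arm_command(
  series=[
    [0,0,10,0,1],
    [0,0,35,0,1],
    [0,0,70,0,1],
    [0,0,105,0,1],
    [-5,25,120,0,1],
    [-10,55,120,0,1],
    [-20,85,120,0,1],
    [-25,105,120,0,1],
  ],
)

```text
time_s: 22.0
tcp_pos: [0.6199, -0.154, 0.1336]
orientation: [-0.002, 1.0, 0.001, -0.0]
ft_force: [0.2, 1.0, -0.1]
gripper_width: 0.0233
```

>>> arm_command(
  series=[
    [-15,32,0,0,1],
    [-30,64,0,0,1],
    [-45,96,0,0,1],
    [-60,128,0,0,1],
    [-75,160,0,0,1],
    [-90,192,0,0,1],
    [-100,215,0,0,1],
    [-100,215,0,0,1],
  ],
)

```text
time_s: 22.67
tcp_pos: [0.5174, 0.0647, 0.1326]
orientation: [-0.002, 1.0, 0.004, -0.002]
ft_force: [-0.1, 0.7, -0.2]
gripper_width: 0.0235
```

>>> arm_command(
  series=[
    [-18,28,0,0,1],
    [-38,58,0,0,1],
    [-58,88,0,0,1],
    [-70,105,0,0,1],
    [-70,111,0,0,1],
    [-70,111,0,0,1],
    [-70,111,0,0,1],
  ],
)

```text
time_s: 23.25
tcp_pos: [0.4513, 0.1675, 0.1336]
orientation: [0.0, 1.0, -0.001, 0.001]
ft_force: [0.4, -0.3, -0.8]
gripper_width: 0.0234
```

Run:
```python
from h import *
look("w9")
```

```text
23.25 [0.4513 0.1675 0.1336] [ 0.     1.    -0.001  0.001] [ 0.4 -0.3 -0.8] 0.0234 [-1.16  0.23  0.8   2.11 -0.22  0.87 -0.23]
```

View pics/w9.png

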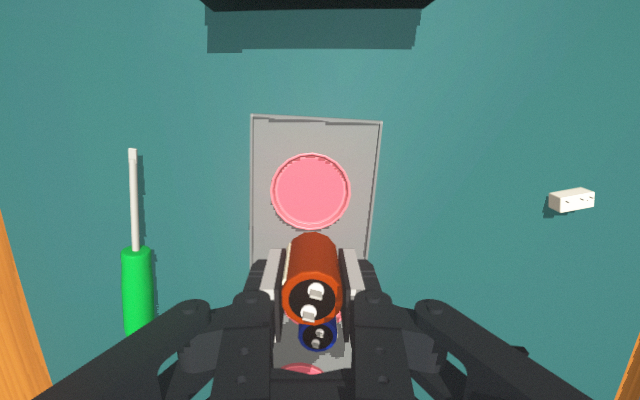

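cap_40 is held. Dish_1's rim is fully visible, centred at (310.5,191.5), and the can's top is at (312,299).

Run:
```python
from h import *
c=load("w9")
print(atz(c,(310.5,191.5),.007),atz(c,(312,299),.16))
```

```text
[0.45049427 0.16808253 0.007     ] [0.45147356 0.16850567 0.16      ]
```

>>> arm_command(
  series=[
    [0,0,-30,0,1],
    [0,0,-60,0,1],
    [0,0,-85,0,1],
    [0,0,-102,0,1],
    [0,0,-110,0,1],
    [0,0,-113,0,1],
    [0,0,-113,0,1],
    [0,0,-113,0,1],
  ],
)

```text
time_s: 23.97
tcp_pos: [0.4521, 0.1676, 0.0211]
orientation: [-0.0, 1.0, -0.001, 0.001]
ft_force: [0.1, -0.0, -0.4]
gripper_width: 0.0233
```

>>> arm_command(
  series=[
    [0,0,-1,0,1],
    [0,0,-1,0,1],
    [0,0,-1,0,1],
  ],
)

```text
time_s: 24.22
tcp_pos: [0.4511, 0.1687, 0.0199]
orientation: [-0.001, 1.0, -0.0, 0.001]
ft_force: [0.5, -0.3, -0.4]
gripper_width: 0.0233
```

>>> arm_command(
  series=[
    [0,0,-1,0,1],
    [0,0,-1,0,1],
    [0,0,-1,0,1],
  ],
)

```text
time_s: 24.47
tcp_pos: [0.4511, 0.1688, 0.0193]
orientation: [-0.001, 1.0, -0.0, 0.0]
ft_force: [-1.3, 0.1, 6.9]
gripper_width: 0.0229
```

Contact. Release, lift and move away to check.

>>> arm_command(
  series=[
    [0,0,0,0,0.6],
    [0,0,0,0,0.4],
    [0,0,0,0,0.2],
    [0,0,0,0,0],
    [0,0,0,0,0],
    [0,0,0,0,0],
    [0,0,0,0,0],
  ],
)

```text
time_s: 25.05
tcp_pos: [0.4505, 0.1683, 0.0182]
orientation: [0.0, 1.0, -0.0, -0.0]
ft_force: [-0.1, -0.3, 0.4]
gripper_width: 0.0852
```

>>> arm_command(
  series=[
    [0,0,15,0,0],
    [0,0,40,0,0],
    [0,0,80,0,0],
    [0,0,120,0,0],
    [0,0,155,0,0],
    [20,25,180,0,0],
    [30,50,190,0,0],
    [30,50,190,0,0],
  ],
)

```text
time_s: 25.72
tcp_pos: [0.4843, 0.2258, 0.2126]
orientation: [-0.004, 1.0, 0.003, 0.005]
ft_force: [-0.2, 0.2, -0.2]
gripper_width: 0.0853
```

>>> arm_command(
  series=[
    [10,35,0,0,0],
    [20,70,0,0,0],
    [30,105,0,0,0],
    [40,140,0,0,0],
    [50,170,0,0,0],
    [50,190,0,0,0],
    [50,190,0,0,0],
    [50,190,0,0,0],
  ],
)

```text
time_s: 26.38
tcp_pos: [0.5293, 0.4098, 0.2069]
orientation: [0.001, 1.0, 0.001, -0.001]
ft_force: [-0.1, -0.6, -0.1]
gripper_width: 0.0855
```

Run:
```python
from h import *
s=state();print(s["time_s"],s["tcp_pos"],s["ft_force"])
a=snapshot("top")[225:295,210:410,::-1];b=snapshot("scene")[130:220,230:440,::-1]
a=cv2.resize(a,(760,266),interpolation=cv2.INTER_CUBIC);b=cv2.resize(b,(760,326),interpolation=cv2.INTER_CUBIC)
cv2.imwrite("pics/fin.png",np.vstack([a,b]))
```

```text
26.3833 [0.52931506 0.40980115 0.20686497] [-0.09555766 -0.55548678 -0.07142193]
```

View pics/fin.png

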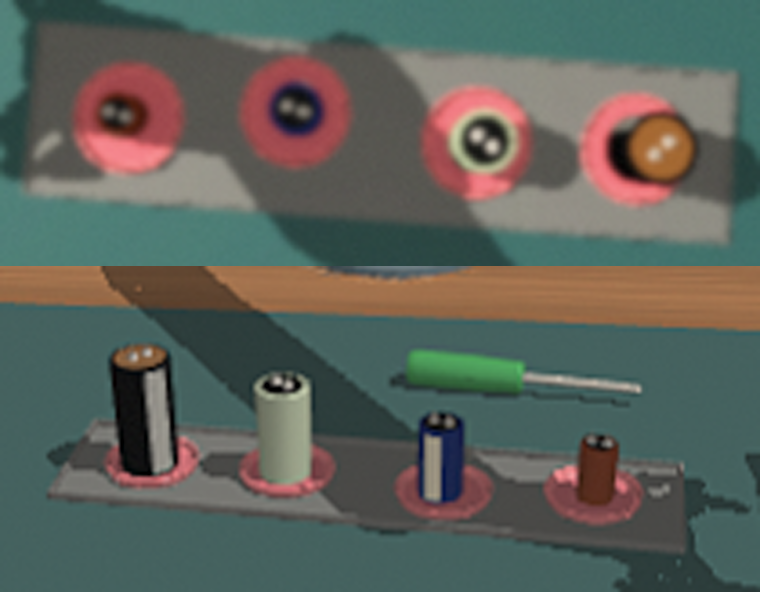

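All four stand upright, one per dish, in the right order, and the gripper is clear. I'll check the tops numerically before handing in.

Run:
```python
from h import *
np.set_printoptions(precision=4,suppress=True)
T,S=cp("top"),cp("scene")
for n,t,s,d in [(80,(383.9,264.2),(268.7,155.1),(.4355,-.126)),(65,(337.6,262.1),(308.2,162.3),(.4385,-.0335)),(52,(287.9,253.7),(351.8,172.8),(.4545,.0716)),(40,(242.1,255.3),(395.5,178.3),(.4495,.1685))]:
    x,r=tri([(T,t),(S,s)]); print(n,x,r[0],"off mm",1000*(x[:2]-d))
```

```text
80 [ 0.4341 -0.1273  0.0855] 1.5762510125758107 off mm [-1.3621 -1.2593]
65 [ 0.4375 -0.0337  0.0724] 1.9083602816252414 off mm [-1.0327 -0.214 ]
52 [0.4536 0.0691 0.0586] 1.8016905080605188 off mm [-0.8839 -2.5429]
40 [0.449  0.1676 0.0466] 3.1180766936846633 off mm [-0.4924 -0.9342]
```

```bash
python3 -c "
from bench import *
print(job_done())"
```

```text
the job is handed in; nothing more can be done
None
```

The four capacitors are standing upright, lugs up, one in each dish, and the job was handed in at about 26.5 s. The LCR meter is at the right (−y) end, so cap_80 is in dish_4, cap_65 in dish_3, cap_52 in dish_2 and cap_40 in dish_1. All are released and the gripper is clear of everything.

- **Last check:** the final top and scene pictures put every can within about 3 mm of its dish centre. Tops measured 86, 72, 59 and 47 mm, which fits cans standing on the dish floors.
- **Disagreements:** the two fixed cameras differ from each other by 2–4 mm sideways, and read heights 1–3 mm too high both before and after. The wrist-camera views agreed with each other within about 2 mm; I took the grasp positions mainly from them. No check failed.

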